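# Charge a gas-trap housing with ceramic balls and hold its head pressed on

### The arm

A 6-joint arm with a two-finger parallel gripper is mounted at the origin on the work surface. World frame = base frame: x ahead of the robot, y to its left, z up, the work surface at z = 0. Lengths are in m, angles in rad, forces in N, time in s.
With the tool pointing down it reaches from about 0.3 to 0.775 m from the base axis. Payload 14.6 kg.
Tool frame: the origin (TCP) lies between the finger pads; the fingertips stand ctrl.tip_extent ahead of it and the grasp point (between the pads) lies 3 mm ahead of it (ctrl.tip_extent is the distance from the TCP to the fingertips, in m); z points along the fingers, y is the line along which they close (so a half turn about z gives the same grasp; the last joint's range is limited). The gripper opens to 94 mm and grips with 3 to 60 N. Pads are 16 mm wide; open, the fingers measure 119 mm over their backs; the gripper's body (75 mm by 177 mm) begins 78 mm behind the grasp point.
Start: joints at [-1.365, 0.3, 1.521, -0, 1.321, -0.067], TCP at [0.148, -0.53, 0.227] pointing down, gripper open.
Joint ranges: [-3.03, 3.03], [-0.79, 2.21], [0.23, 2.52], [-1.04, 4.18], [0, 3.07], [-2.55, 2.55]. Speed limits (rad/s): [2.22, 2.22, 2.57, 3.14, 3.14, 3.14].

### API

Orientations are given as [roll, pitch, yaw] about the fixed x, y, z axes, in that order (R = Rz(yaw) Ry(pitch) Rx(roll)).
In Python, from station import ctrl, eyes gives the robot as it stands. The module is installed in compiled form; this text tells all that it offers.
- The arm moves only by the shell command python3 -m crank 'ROWS' [OPENING] [FORCE]. ROWS is a JSON list of rows, 1 to 10 of them, each of 6 numbers: dx, dy, dz in m, then a rotation vector rx, ry, rz in rad; each row shifts and turns the commanded pose from where the row before left it, along the tool's axes as they then stand; what a row does not reach is not made up. A row lasts 1/10 s, in which the tool goes at most 0.05 m and 0.15 rad, less where a joint would pass 70% of its speed; a pose out of reach is approached as far as the arm can. OPENING is the finger opening in m, set as the command begins (- or left out keeps the last). The fingers move at their own pace and stop on an object; FORCE is the grip in N (left out, the last holds). Time passes only in rows, so rows that do not move let the fingers close. It prints the time, the measured TCP pose, the force, the opening and the grip force at its end.
- ctrl.get_obs(): the state, without advancing time (a new reading comes with each control period).
- eyes.camera(name): name is "side" or "top"; returns a dict with "pixels" (480x640x3 uint8, blue, green, red), "fx", "fy", "cx", "cy" (pixels), "extrinsics" (4x4, takes a point from camera to world coordinates). Camera axes: x right, y up, looking along -z (the intrinsics and any distortion apply to the point x, -y, -z); pixel columns grow to the right and rows downward; lengths in m; the calibration is good to about 2 mm. A picture is of the moment at which its call begins. There is no depth.
- ctrl.hand_in(): hands the job in; it is judged then, once.
The state is a dict: "time_s": time; "qpos": joint angles; "joint_vel": joint speeds; "tau": joint torques, N m; "ee_pos": TCP position; "eef_rot": TCP orientation; "force": force on the tool from outside, world axes, zero at the start; "moment": the same for the moment, N m; "grip_width": finger opening in m; "grip_force": force on a finger pad.
Only numpy, scipy, OpenCV 4.12 (cv2) and the standard library are available. Lean on these libraries where they do the work, as an engineer would, in place of code of your own. Each camera call takes 0.05 s, during which the arm holds its last target. There are 200 camera calls.

### The job

Use the blue scoop to tip all three white ceramic balls through the funnel mouth of the lower housing half so that they lie down in its bore, then set the empty scoop down upright on the bench. Put the aluminium head with the red grip onto the two brass dowels and press it down until the orange sprung seal is squeezed and the two halves meet flush; finish while you are still holding the head pressed down like that. Do not pick the balls up with the fingers, and leave the amber bottle, the beaker and the vial rack where they stand.

Things in the scene. Friction and masses are not known exactly. Their poses are not given: they have to be found in the camera images.
- base: Lower housing half with red side panels, fixed to the bench, yaw varies; origin at the centre of its underside on the bench, z up. Steel flange 92 mm (x) by 136 mm (y), its top 80 mm above the bench, with a funnel mouth in the middle. Two brass dowels 10 mm across stand on the flange at x = 0, y = -52 and +52 mm, 22 mm tall (tops 102 mm above the bench), the upper 8 mm tapering to 4 mm.
- mouth (a point): Centre of the funnel mouth, level with the flange top, 80 mm above the bench; axes as base. The mouth is 74 mm across and narrows over 26 mm of depth to an upright bore 34 mm across and 46 mm deep (bore mouth 54 mm, floor 8 mm above the bench).
- seal (a joint): Orange sprung seal ring round the mouth, 76 to 86 mm across. 0 = free, standing 5 mm above the flange; 0.005 m = squeezed level with the flange. It starts to yield at about 6 N and is fully down at about 12 N; the head's own weight (2.6 to 5.2 N) does not press it down.
- seal_top (a point): Centre of the seal ring's upper face.
- head: Upper housing half, loose, about 0.38 kg, right way up. Aluminium plate 92 mm (x) by 136 mm (y), 14 mm thick; origin at the centre of its flat underside, z up. Through holes 12.5 mm across at x = 0, y = -52 and +52 mm; fits either way round. Red grip bar in the middle, 22 mm thick (x), 60 mm long (y), 14 to 48 mm above the underside. Underside ends 80 mm above the bench (85 unpressed).
- scoop: Blue scoop, 0.12 kg, standing on the bench. Origin on its underside; open nose toward its +x, z up. Trough 21 mm wide inside, 27 outside, walls 34 mm high, x = -45 (closed back) to +50 mm (nose). Its floor climbs 7 degrees, from 6 mm height at the back to 18 at the nose: level it keeps the balls; tipped nose-down 40 degrees they roll out.
- scoop_handle (a point): Middle of the top of the scoop's black upright handle block, 60 mm above the scoop's underside and 67 mm behind its origin (x = -67 mm); axes as scoop. The block is 36 mm long (x), 16 mm thick (y) and reaches down to the bench: pinch it across y from above.
- ball0_center (a point): Centre of a white ceramic ball, 18 mm across, 11 g, at first one of three in a row in the scoop's trough.
- ball1_center (a point): Centre of a white ceramic ball, 18 mm across, 11 g, at first one of three in a row in the scoop's trough.
- ball2_center (a point): Centre of a white ceramic ball, 18 mm across, 11 g, at first one of three in a row in the scoop's trough.
- bottle: Bystander, to be left alone: amber solvent bottle, 72 mm across, 170 mm tall; origin at the centre of its underside.
- vial_rack: Bystander, to be left alone: white vial rack, 70 x 160 mm, 54 mm tall; origin at the centre of its underside.
- beaker: Bystander, to be left alone: empty glass beaker, 70 mm across, 80 mm tall; origin at the centre of its underside.
- ball0: The ball itself; its axes turn as it rolls, so use its centre point instead.
- ball1: The ball itself; its axes turn as it rolls, so use its centre point instead.
- ball2: The ball itself; its axes turn as it rolls, so use its centre point instead.
There are look-alikes about, which are no part of the job. Several things look just like the scoop: the one meant starts farthest to the robot's right. What is shaped like the head but purple is not meant.

How it is judged:
By the outcome, as a careful person would: the job done as asked, in the order asked, and still so for the second after the job is handed in, while the arm keeps its last pose, push and grip.
It also fails if it takes over 72 s, if anything falls off the work surface, if the arm or the gripper's body presses on something with over 40 N, if the wrist force passes 120 N, or if a joint passes its speed limit or range.

## Working session

There is one attempt and no reset: what is moved stays moved. The work goes in short steps, Python scripts to look and compute and a shell command to move; the robot and the scene stay as the last step left them, time stands still between calls to the robot, and variables do not carry over. Pictures are saved under pics/ and viewed, at most 10 in all, crops included, and the job is handed in when it is done.

```bash
mkdir -p pics; cat > h.py <<'E'
import numpy as np, cv2
from station import ctrl, eyes
from scipy.spatial.transform import Rotation as Ro
def snap(n,f=None):
    c=eyes.camera(n)
    if f: cv2.imwrite('pics/'+f,c['pixels'])
    return c
def plane(c,u,v,z):
    E=np.array(c['extrinsics']); d=np.array([(u-c['cx'])/c['fx'],-(v-c['cy'])/c['fy'],-1.]); d=E[:3,:3]@d; o=E[:3,3]
    return o+d*(z-o[2])/d[2]
def proj(c,p):
    E=np.array(c['extrinsics']); q=E[:3,:3].T@(np.array(p)-E[:3,3]); return c['cx']+c['fx']*q[0]/-q[2], c['cy']+c['fy']*q[1]/q[2]
E
python3 - <<'E'
from h import *
for n in('top','side'):
    c=snap(n,n+'0.png'); print(n,{k:np.round(v,3).tolist() for k,v in c.items() if k!='pixels'})
o=ctrl.get_obs(); print({k:np.round(v,3).tolist() for k,v in o.items()},ctrl.tip_extent)
E
```

```text
top {'fx': 476.373, 'fy': 476.373, 'cx': 311.664, 'cy': 234.936, 'extrinsics': [[-0.004, 0.986, -0.169, 0.359], [-1.0, -0.002, 0.009, 0.008], [0.009, 0.169, 0.986, 0.934], [0.0, 0.0, 0.0, 1.0]]}
side {'fx': 531.57, 'fy': 531.57, 'cx': 311.945, 'cy': 239.7, 'extrinsics': [[-0.993, 0.048, -0.112, 0.402], [-0.121, -0.486, 0.865, 0.906], [-0.013, 0.872, 0.489, 0.585], [0.0, 0.0, 0.0, 1.0]]}
{'time_s': 0.1, 'qpos': [-1.365, 0.3, 1.522, 0.0, 1.321, -0.067], 'joint_vel': [0.001, -0.001, -0.002, 0.001, 0.002, 0.001], 'tau': [0.001, -53.265, -35.329, 0.071, 0.023, -0.0], 'ee_pos': [0.148, -0.529, 0.227], 'eef_rot': [-3.141, -0.0, 0.273], 'force': [0.088, 0.277, -0.675], 'moment': [0.018, -0.008, -0.003], 'grip_force': 0.0, 'grip_width': 0.094} 0.022
```

View pics/top0.png

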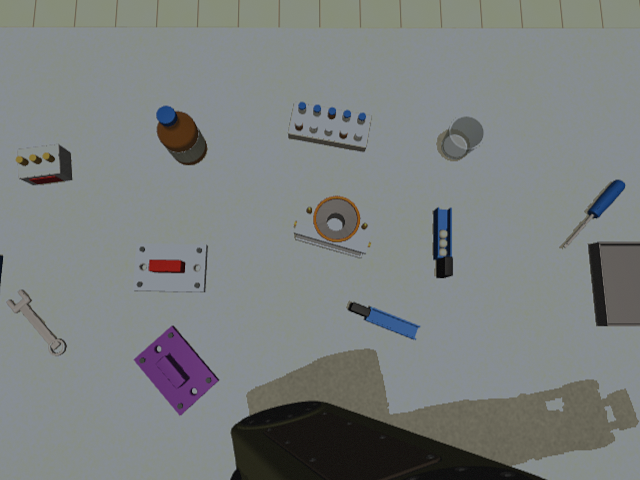

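View pics/side0.png

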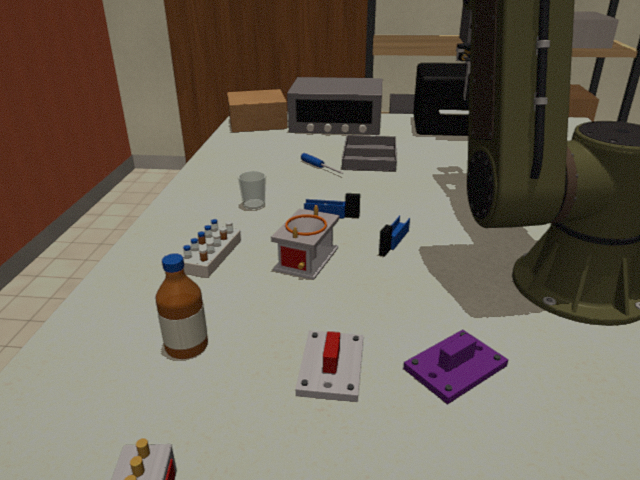

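The top view shows two scoop look-alikes. One is at (443,240), nose up-image, with three white balls; the other is at (385,320) and empty. The one at (443,240) is farthest to the robot's right (largest column, so most −y) and holds the balls, so it is the one meant. The base is at (335,225), the red-grip head at (170,268), and the purple decoy at (177,370). I'll confirm the scoop in a crop and measure.

```bash
python3 - <<'E'
from h import *
c=snap('top'); im=c['pixels']
cv2.imwrite('pics/crop.png',np.hstack([cv2.resize(im[195:290,415:475],None,fx=5,fy=5,interpolation=cv2.INTER_CUBIC),cv2.resize(im[185:280,285:375],None,fx=5,fy=5,interpolation=cv2.INTER_CUBIC)]))
hsv=cv2.cvtColor(im,cv2.COLOR_BGR2HSV)
def blobs(name,lo,hi,roi,z,mn=6):
    x0,y0,x1,y1=roi; m=cv2.inRange(hsv,np.array(lo),np.array(hi)); k=np.zeros_like(m);k[y0:y1,x0:x1]=m[y0:y1,x0:x1]
    n,l,s,ce=cv2.connectedComponentsWithStats(k)
    for i in range(1,n):
        if s[i,4]<mn: continue
        r=cv2.minAreaRect(np.argwhere(l==i)[:,::-1].astype(np.float32))
        P=np.array([plane(c,*q,z)[:2] for q in cv2.boxPoints(r)])
        print(name,s[i].tolist(),'cen',ce[i].round(1),'xy',plane(c,*ce[i],z)[:2].round(4),'rectc',P.mean(0).round(4),'sides',np.linalg.norm(P[1]-P[0]).round(4),np.linalg.norm(P[2]-P[1]).round(4),'ang',np.degrees(np.arctan2(*(P[1]-P[0])[::-1])).round(1))
blobs('blue',(100,120,30),(130,255,255),(420,190,470,290),.034)
blobs('handle',(0,0,0),(180,255,45),(420,240,470,290),.06)
blobs('balls',(0,0,150),(180,60,255),(434,215,453,262),.02)
blobs('orange',(3,150,80),(18,255,255),(300,185,375,255),.085)
blobs('brass',(12,90,60),(30,255,255),(290,195,380,260),.10,3)
blobs('red',(0,150,60),(8,255,255),(130,240,210,300),.048)
blobs('plate',(0,0,120),(180,60,255),(125,235,215,300),.014,300)
E
```

```text
blue [434, 208, 18, 52, 622] cen [441.8 230.3] xy [ 0.5223 -0.2509] rectc [ 0.5165 -0.2519] sides 0.0997 0.0331 ang -2.7
handle [433, 240, 20, 38, 355] cen [442.7 264. ] xy [ 0.4543 -0.2418] rectc [ 0.4661 -0.2424] sides 0.0336 0.0704 ang -80.3
handle [447, 240, 3, 15, 39] cen [448.2 247.4] xy [ 0.4853 -0.2535] rectc [ 0.486  -0.2533] sides 0.0037 0.0263 ang -90.1
orange [314, 196, 46, 46, 309] cen [337.1 218.9] xy [ 0.5345 -0.0461] rectc [ 0.5357 -0.0451] sides 0.0826 0.0837 ang -90.1
brass [313, 196, 47, 46, 327] cen [336.3 218.6] xy [ 0.532  -0.0437] rectc [ 0.5325 -0.0441] sides 0.0827 0.0819 ang -44.5
brass [307, 208, 5, 4, 17] cen [309.  209.6] xy [0.5486 0.005 ] rectc [0.5488 0.005 ] sides 0.0072 0.0055 ang -90.1
brass [294, 221, 3, 5, 9] cen [294.9 223.2] xy [0.5238 0.0303] rectc [0.5243 0.0303] sides 0.008 0.0028 ang -18.0
brass [363, 224, 4, 4, 14] cen [364.4 225.5] xy [ 0.5194 -0.0937] rectc [ 0.5194 -0.0939] sides 0.0054 0.0055 ang -90.1
brass [368, 243, 3, 4, 8] cen [369.  244.5] xy [ 0.485  -0.1011] rectc [ 0.4851 -0.1011] sides 0.0065 0.0024 ang -27.5
red [149, 260, 32, 12, 359] cen [164.5 265.7] xy [0.454  0.2742] rectc [0.4544 0.2742] sides 0.0577 0.0206 ang -90.2
plate [125, 235, 90, 65, 5079] cen [169.2 267. ] xy [0.455  0.2753] rectc [0.4557 0.2746] sides 0.1735 0.1242 ang -90.1
```

View pics/crop.png

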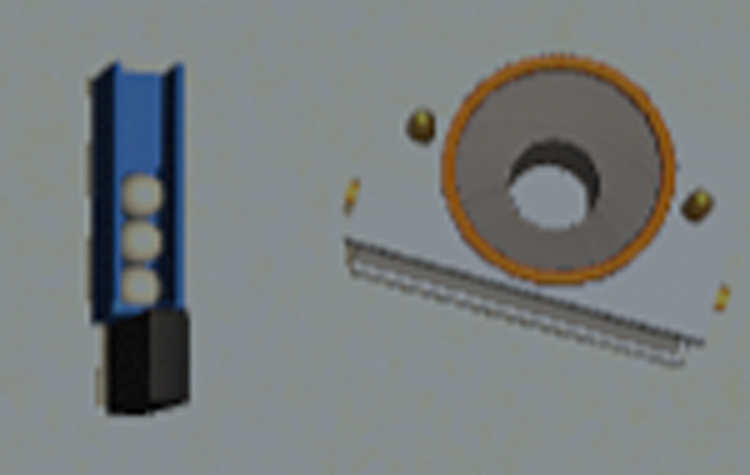

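The crop confirms it: the scoop at (443,240) holds three balls at about (443,234–252), and its black handle's top face is at about (449,267). The base dowels are at (309,209.6) and (364.4,225.5), 103 mm apart when cast onto z=0.1 (should be 104), which gives a base yaw of about −16.4°. Next I'll refine the handle, head and dowels across both views.

```bash
python3 - <<'E'
from h import *
c=snap('top'); im=c['pixels']; s=snap('side'); si=s['pixels']
R=lambda a,f:cv2.resize(a,None,fx=f,fy=f,interpolation=cv2.INTER_CUBIC)
A=R(im[235:300,125:215],4.4); B=R(si[325:405,290:380],4.4); C=R(si[185:225,295:365],5.6);D=R(im[250:282,425:465],8)
W=np.zeros((590,800,3),np.uint8)
for q,(y,x) in((A,(0,0)),(B,(0,400)),(C,(355,0)),(D,(355-0,400))):
    q=q[:590-y,:800-x]; W[y:y+q.shape[0],x:x+q.shape[1]]=q
cv2.imwrite('pics/crop2.png',W)
g=im.max(2); print(g[255:280:2,430:456])
def tri(a,b):
    M=[];r=[]
    for cc,(u,v) in((c,a),(s,b)):
        o=np.array(cc['extrinsics'])[:3,3]; d=plane(cc,u,v,0)-o; d/=np.linalg.norm(d); P=np.eye(3)-np.outer(d,d); M.append(P); r.append(P@o)
    x=np.linalg.lstsq(np.vstack(M),np.hstack(r),rcond=None)[0]; return x.round(4), (proj(c,x)-np.array(a)).round(1)
hs=cv2.cvtColor(si,cv2.COLOR_BGR2HSV)
m=cv2.inRange(hs,(12,90,60),(30,255,255)); n,l,st,ce=cv2.connectedComponentsWithStats(m[195:275,265:345])
for i in range(1,n):
    if st[i,4]>3: print('side brass',(ce[i]+[265,195]).round(1),st[i].tolist())
print('proj dowel tops in side',[np.round(proj(s,p),1) for p in ((.5486,.005,.098),(.5194,-.0937,.098))])
# plate corners by contour (saturation/brightness vs bench)
print(im[300:302,150],im[285,150:153])
E
```

```text
[[141 143 134  58  31  34  34  70 140 116 112 113 117 121 120 109  64  51
   52  49 110 141 149 146 145 145]
 [141 143 149  69  30  35  34  75 108 111 109 106 104  63  18  41  39  37
   36  39  39  36  91 139 144 145]
 [141 142 150  88  72  59  37  32  17  18  11  13  12  11  14  47  44  44
   43  41  39  33  42 141 143 142]
 [141 141 143 143 147 116  47   8  14  13  11  12  15  13  15  47  45  42
   41  39  37  33  45 140 143 142]
 [143 144 146 144 147 116  46   9  13  15  11  13  12  13  14  47  45  42
   41  40  36  32  42 140 143 141]
 [140 141 142 144 146 113  46  10  12  15  13  14  12  11  12  46  45  42
   40  40  37  30  44 142 146 141]
 [141 142 142 142 147 116  46   8  15  14  13  14  15  13  17  46  45  43
   40  38  37  32  44 140 148 144]
 [147 146 145 145 108 108  45  11  12  15  15  12  14  12  14  47  45  43
   39  38  38  32  44 141 147 143]
 [143 143 142 146 113 114  48  11  12  16  15  14  13   9  15  45  45  42
   41  37  36  30  44 143 148 143]
 [141 142 143 146 114 116  48  11  12  15  12  14  10  12  16  46  45  41
   40  37  36  30  43 139 144 142]
 [141 143 147 150 113 113  46   7  13   9  12  14  12  11  19  19  22  21
   17  16  12  54  83 139 145 144]
 [141 147 148 147 146 148  78  32  29  30   9   5   4   1  54  58 115 122
  122 131 146 149 147 145 146 146]
 [143 141 141 140 142 141 143 145 149 151 149 149 147 148 145 144 145 147
  145 141 140 141 142 141 141 140]]
side brass [305.3 223.9] [21, 10, 41, 33, 181]
side brass [302.7 215.3] [36, 20, 4, 2, 6]
side brass [307.4 215.2] [41, 20, 4, 2, 5]
side brass [300.9 264.9] [33, 67, 7, 7, 37]
proj dowel tops in side [array([296.1, 229.3]), array([316.7, 207.9])]
[[143 141 135]
 [143 141 135]] [[147 141 134]
 [148 141 136]
 [147 140 134]]
```

View pics/crop2.png

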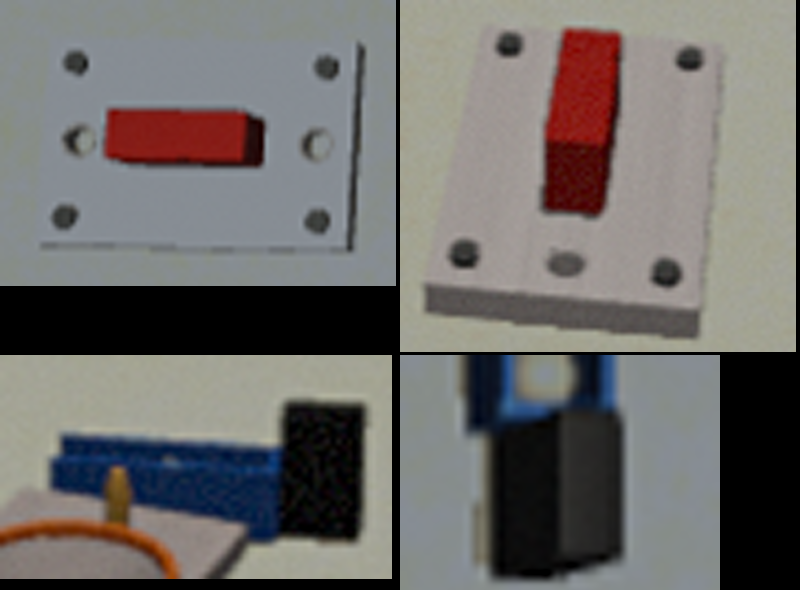

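The crop shows the head with a bolt in each corner and its holes at about (143,267) and (197,267.7), yaw about −1°. The handle's top face spans columns 445–452 and rows 257–275.

```bash
python3 - <<'E'
from h import *
c=snap('top')
P=lambda u,v,z:plane(c,u,v,z)[:2]
b=[P(125-.5+x/4.4,235-.5+y/4.4,.014) for x,y in((75,62),(326,67),(317,220),(64,216))]
print('bolts c',np.mean(b,0).round(4),'yaw',[np.degrees(np.arctan2(*(b[i]-b[j])*[-1,1])).round(2) for i,j in((0,1),(3,2))],[np.degrees(np.arctan2(*(b[i]-b[j])[::-1])).round(2) for i,j in((0,3),(1,2))])
h=[P(125-.5+x/4.4,235-.5+y/4.4,.014) for x,y in((79,140),(317,144))]; print('holes',np.round(h,4),np.linalg.norm(h[0]-h[1]),np.mean(h,0))
r=[P(125-.5+x/4.4,235-.5+y/4.4,.048) for x,y in((107,109),(250,113),(243,163),(104,158))]; print('bar',np.mean(r,0),np.round(r,4))
k=[P(425-.5+x/8,250-.5+y/8,.06) for x,y in((560,60),(622,57),(622,197),(560,210))] if 0 else [P(u,v,.06) for u,v in((444.5,256.8),(452.3,256.8),(452.3,274),(444.5,275))]
print('handle',np.round(k,4),np.mean(k,0).round(4))
w=[P(415+x/5-.5,195+y/5-.5,.034) for x,y in((118,62),(185,64))]; print('nose',np.round(w,4),np.mean(w,0).round(4))
n=np.mean(w,0)-np.mean(k,0); print('scoop yaw',np.degrees(np.arctan2(n[1],n[0])),np.linalg.norm(n))
o=ctrl.get_obs(); R=Ro.from_euler('xyz',o['eef_rot']).as_matrix()
print('tool delta', R.T@(np.r_[np.mean(k,0),.15]-o['ee_pos']))
E
```

```text
bolts c [0.456  0.2757] yaw [np.float64(-1.31), np.float64(-1.1)] [np.float64(-0.82), np.float64(-1.26)]
holes [[0.4565 0.3268]
 [0.4544 0.2224]] 0.10437185223202737 [0.45547879 0.27461361]
bar [0.45463222 0.27419773] [[0.4661 0.3039]
 [0.4642 0.2434]
 [0.443  0.2454]
 [0.4453 0.3041]]
handle [[ 0.4677 -0.2458]
 [ 0.4676 -0.2603]
 [ 0.4358 -0.2586]
 [ 0.434  -0.2441]] [ 0.4513 -0.2522]
nose [[ 0.5685 -0.2459]
 [ 0.5676 -0.272 ]] [ 0.568  -0.2589]
scoop yaw -3.301660102058641 0.11696364950483558
tool delta [ 0.36662793 -0.18544753  0.07733918]
```

```bash
python3 -m crank '[[0,0,0,0,0,0.11],[0,0,0,0,0,0.11],[0,0,0,0,0,0.11],[0,0,0.02,0,0,0],[0,0,0.02,0,0,0],[0,0,0.02,0,0,0]]' 0.06 20; python3 -m crank '[[0.032,-0.0325,0,0,0,0],[0.032,-0.0325,0,0,0,0],[0.032,-0.0325,0,0,0,0],[0.032,-0.0325,0,0,0,0],[0.032,-0.0325,0,0,0,0],[0.032,-0.0325,0,0,0,0],[0.032,-0.0325,0,0,0,0],[0.032,-0.0325,0,0,0,0],[0.031,-0.034,0,0,0,0],[0,0,0,0,0,0]]'
```

```text
time_s: 0.9
ee_pos: [0.1482, -0.5296, 0.1667]
eef_rot: [3.141, -0.0, -0.057]
force: [-0.0, -0.0, -0.3]
grip_width: 0.06
grip_force: 0.0
time_s: 1.9
ee_pos: [0.4542, -0.2492, 0.1674]
eef_rot: [-3.141, -0.0, -0.053]
force: [-0.3, 0.2, 0.0]
grip_width: 0.0597
grip_force: 0.0
```

```bash
python3 -m crank '[[-0.003,0.003,0.02,0,0,0],[0,0,0.03,0,0,0],[0,0,0.03,0,0,0],[0,0,0.03,0,0,0],[0,0,0.014,0,0,0],[0,0,0,0,0,0]]'; python3 -m crank '[[0,0,0,0,0,0],[0,0,0,0,0,0],[0,0,0,0,0,0],[0,0,0,0,0,0],[0,0,0,0,0,0],[0,0,0,0,0,0]]' 0 30
```

```text
time_s: 2.5
ee_pos: [0.4475, -0.2552, 0.0421]
eef_rot: [-3.14, 0.003, -0.058]
force: [-0.3, -0.2, 1.2]
grip_width: 0.0599
grip_force: 0.0
time_s: 3.1
ee_pos: [0.4484, -0.2553, 0.0436]
eef_rot: [3.142, -0.0, -0.057]
force: [2.2, -0.1, 1.8]
grip_width: 0.0156
grip_force: 30.1
```

```bash
python3 -m crank '[[0,0,-0.005,0,0,0],[0,0,-0.015,0,0,0],[0,0,-0.02,0,0,0],[0,0,-0.02,0,0,0],[0,0,-0.02,0,0,0],[0,0,-0.02,0,0,0],[0,0,-0.01,0,0,0],[0,0,-0.005,0,0,0]]'; python3 -m crank '[[-0.003,-0.01,0,0,0,0],[-0.006,-0.02,0,0,0,0],[-0.0075,-0.025,0,0,0,0],[-0.0075,-0.025,0,0,0,0],[-0.0075,-0.025,0,0,0,0],[-0.0075,-0.025,0,0,0,0],[-0.0075,-0.025,0,0,0,0],[-0.0075,-0.025,0,0,0,0],[-0.0075,-0.02,0,0,0,0],[-0.004,-0.012,0,0,0,0]]'; python3 -m crank '[[-0.002,-0.003,0,0,0,0],[0,0,0,0,0,0],[0,0,0,0,0,0]]'
python3 - <<'E'
from h import *
c=snap('top');cv2.imwrite('pics/c3.png',cv2.resize(c['pixels'][150:330,230:430],None,fx=3,fy=3))
s=snap('side');cv2.imwrite('pics/c3s.png',cv2.resize(s['pixels'][100:280,220:420],None,fx=3,fy=3))
E
```

```text
time_s: 3.9
ee_pos: [0.4485, -0.2555, 0.1592]
eef_rot: [3.141, -0.001, -0.057]
force: [-0.3, 0.2, -1.1]
grip_width: 0.0159
grip_force: 30.0
time_s: 4.9
ee_pos: [0.3939, -0.0384, 0.1576]
eef_rot: [-3.141, 0.002, -0.056]
force: [-0.4, 0.4, -2.3]
grip_width: 0.0158
grip_force: 30.0
time_s: 5.2
ee_pos: [0.3934, -0.0373, 0.1583]
eef_rot: [3.142, 0.0, -0.058]
force: [0.4, -0.4, -1.4]
grip_width: 0.0163
grip_force: 30.0
```

View pics/c3s.png

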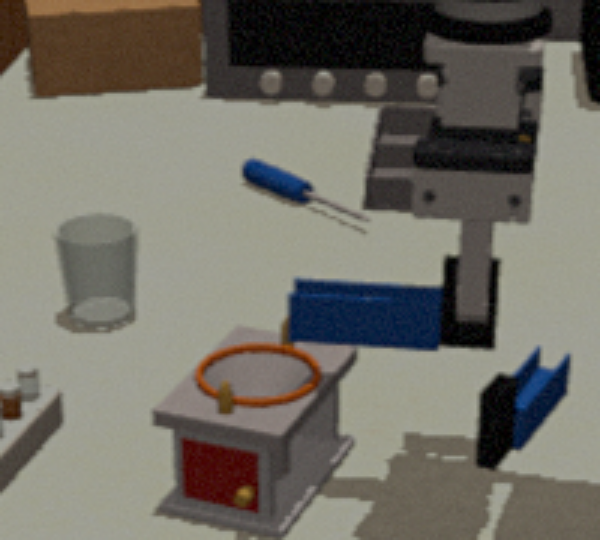

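The side view shows the scoop held level, nose at crop (290,345), i.e. pixel (317,215), near the seal. I'll check the nose numerically before lowering.

```bash
python3 - <<'E'
from h import *
c=snap('top');s=snap('side')
o=ctrl.get_obs();R=Ro.from_euler('xyz',o['eef_rot']).as_matrix()
for n,p in(('noseL bottom',(.12,-.0135,.0436)),('noseR bottom',(.12,.0135,.0436)),('noseL top',(.12,-.0135,.0096)),('noseR top',(.12,.0135,.0096))):
    w=o['ee_pos']+R@np.array(p); print(n,w.round(4),'top',np.round(proj(c,w),1),'side',np.round(proj(s,w),1))
for n,cc,roi in(('top',c,(280,150,400,300)),('side',s,(305,185,375,225))):
    m=cv2.inRange(cv2.cvtColor(cc['pixels'],cv2.COLOR_BGR2HSV),(100,120,30),(130,255,255)); k=np.zeros_like(m);x0,y0,x1,y1=roi;k[y0:y1,x0:x1]=m[y0:y1,x0:x1]
    nn,l,st,ce=cv2.connectedComponentsWithStats(k); print(n,[q.tolist() for q in st[1:] if q[4]>40])
    if n=='top':
        for r in range(200,240,3): q=np.where(k[r])[0]; print(r,q.min() if len(q) else 0,q.max() if len(q) else 0)
E
```

```text
noseL bottom [ 0.5139 -0.0308  0.1148] top [329.5 227. ] side [315.8 214.2]
noseR bottom [ 0.5123 -0.0577  0.1148] top [344.9 227.9] side [318.1 208.3]
noseL top [ 0.5139 -0.0308  0.1488] top [330.5 223.3] side [315.7 198.5]
noseR top [ 0.5124 -0.0577  0.1488] top [346.5 224.2] side [318.  192.9]
top [[330, 225, 17, 27, 384]]
200 0 0
203 0 0
206 0 0
209 0 0
212 0 0
215 0 0
218 0 0
221 0 0
224 0 0
227 331 346
230 331 346
233 330 346
236 330 345
239 330 345
side [[317, 194, 51, 22, 992]]
```

View pics/c3.png

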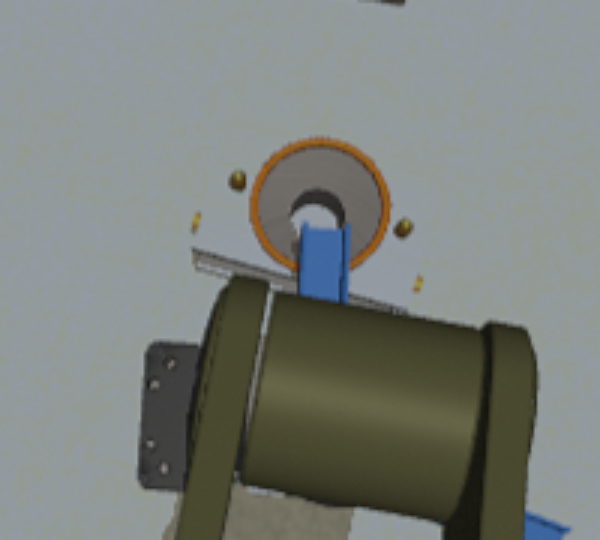

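The nose matches the prediction within 1–2 px: it is centred over the ring, edge at about (338,225), some 22 mm short of the mouth centre. Next: lower, then tip slowly about the nose.

```bash
python3 -m crank '[[0.001,0,0.007,0,0,0],[0.001,0,0.01,0,0,0],[0,0,0.005,0,0,0],[0,0,0,0,0,0]]'; python3 -m crank '[[0.0011,0,-0.0048,0,-0.04,0],[0.0011,0,-0.0048,0,-0.04,0],[0.0011,0,-0.0048,0,-0.04,0],[0.0011,0,-0.0048,0,-0.04,0],[0.0008,0,-0.0036,0,-0.03,0],[0.0008,0,-0.0036,0,-0.03,0],[0.0008,0,-0.0036,0,-0.03,0],[0.0008,0,-0.0036,0,-0.03,0],[0.0008,0,-0.0036,0,-0.03,0],[0.0008,0,-0.0036,0,-0.03,0]]'; python3 -m crank '[[0.0008,0,-0.0036,0,-0.03,0],[0.0008,0,-0.0036,0,-0.03,0],[0.0008,0,-0.0036,0,-0.03,0],[0.0008,0,-0.0036,0,-0.03,0],[0.0008,0,-0.0036,0,-0.03,0],[0.0008,0,-0.0036,0,-0.03,0],[0,0,0,0,0,0],[0,0,0,0,0,0],[0,0,0,0,0,0]]'
python3 - <<'E'
from h import *
c=snap('top');s=snap('side')
cv2.imwrite('pics/c4.png',np.hstack([cv2.resize(q['pixels'][y:y+150,x:x+130],None,fx=3,fy=3) for q,x,y in((c,275,150),(s,255,130))]))
E
```

```text
time_s: 5.8
ee_pos: [0.3948, -0.0369, 0.1354]
eef_rot: [-3.141, 0.002, -0.057]
force: [0.7, -0.1, -1.2]
grip_width: 0.0157
grip_force: 30.0
time_s: 6.8
ee_pos: [0.4106, -0.0378, 0.1754]
eef_rot: [3.142, 0.341, -0.057]
force: [-0.2, -0.8, -1.6]
grip_width: 0.0163
grip_force: 30.0
time_s: 7.7
ee_pos: [0.4234, -0.0386, 0.193]
eef_rot: [3.142, 0.519, -0.057]
force: [-0.2, 0.5, -0.7]
grip_width: 0.0156
grip_force: 30.0
```

View pics/c4.png

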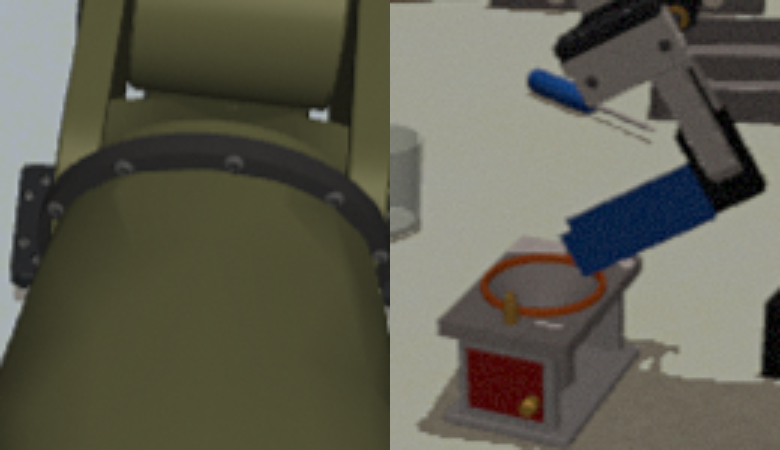

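Tipped about 30°: the nose is over the seal at crop (580,260) and no balls lie outside. I'll go on to about 52°, wait, then tip back level.

```bash
python3 -m crank '[[0.0011,0,-0.0048,0,-0.04,0],[0.0011,0,-0.0048,0,-0.04,0],[0.0011,0,-0.0048,0,-0.04,0],[0.0011,0,-0.0048,0,-0.04,0],[0.0011,0,-0.0048,0,-0.04,0],[0.0011,0,-0.0048,0,-0.04,0],[0.0011,0,-0.0048,0,-0.04,0],[0.0011,0,-0.0048,0,-0.04,0],[0.0011,0,-0.0048,0,-0.04,0],[0.0011,0,-0.0048,0,-0.04,0]]'; python3 -m crank '[[0,0,0,0,0,0],[0,0,0,0,0,0],[0,0,0,0,0,0],[0,0,0,0,0,0],[0,0,0,0,0,0],[0,0,0,0,0,0],[0,0,0,0,0,0],[0,0,0,0,0,0],[0,0,0,0,0,0],[0,0,0,0,0,0]]'
python3 - <<'E'
from h import *
o=ctrl.get_obs();R=Ro.from_euler('xyz',o['eef_rot']).as_matrix();print((o['ee_pos']+R@[.12,0,.0256]).round(4), (o['ee_pos']+R@[.12,0,.0436]).round(4),o['qpos'].round(2))
E
```

```text
time_s: 8.8
ee_pos: [0.4627, -0.0408, 0.2226]
eef_rot: [3.142, 0.921, -0.057]
force: [0.2, -0.6, -0.4]
grip_width: 0.016
grip_force: 30.0
time_s: 9.8
ee_pos: [0.4625, -0.0408, 0.2224]
eef_rot: [-3.142, 0.92, -0.057]
force: [-1.0, 0.0, -1.1]
grip_width: 0.016
grip_force: 30.0
[ 0.5148 -0.0438  0.1114] [ 0.5005 -0.043   0.1005] [-0.13  0.64  1.27 -0.07  2.15  1.48]
```

```bash
python3 -m crank '[[-0.002,0,0.012,0,0.1,0],[-0.002,0,0.012,0,0.1,0],[-0.002,0,0.012,0,0.1,0],[-0.002,0,0.012,0,0.1,0],[-0.002,0,0.012,0,0.1,0],[-0.002,0,0.012,0,0.1,0],[-0.002,0,0.012,0,0.1,0],[-0.002,0,0.012,0,0.1,0],[-0.002,0,0.012,0,0.1,0],[0,0,0.0,0,0.02,0]]'; python3 -m crank '[[0,0,-0.02,0,0,0],[-0.02,0,-0.01,0,0,0],[0,0,0,0,0,0]]'
python3 - <<'E'
from h import *
for k in range(1):
    c=snap('top');cv2.imwrite('pics/c5.png',cv2.resize(c['pixels'][180:280,270:400],None,fx=5,fy=5))
E
```

```text
time_s: 10.8
ee_pos: [0.3941, -0.0368, 0.1398]
eef_rot: [-3.141, -0.0, -0.057]
force: [0.5, -0.4, -1.2]
grip_width: 0.0155
grip_force: 30.0
time_s: 11.1
ee_pos: [0.3755, -0.0359, 0.172]
eef_rot: [3.141, -0.0, -0.057]
force: [0.3, -0.3, -1.4]
grip_width: 0.0158
grip_force: 30.0
```

View pics/c5.png

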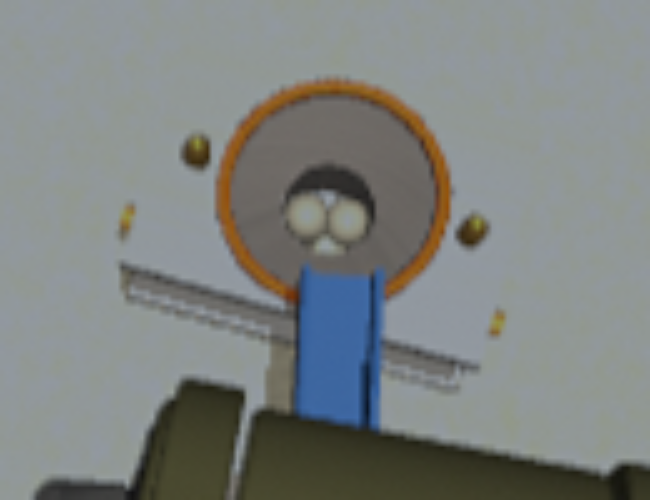

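```bash
python3 -m crank '[[0,0.015,0,0,0,0],[0.005,0.025,0,0,0,0],[0.01,0.03,0,0,0,0],[0.015,0.03,0,0,0,0],[0.015,0.03,0,0,0,0],[0.015,0.03,0,0,0,0],[0.015,0.03,0,0,0,0],[0.0105,0.02,0,0,0,0],[0,0.005,0,0,0,0],[0,0,0,0,0,0]]'; python3 -m crank '[[0,0,0.03,0,0,0],[0,0,0.03,0,0,0],[0,0,0.03,0,0,0],[0,0,0.02,0,0,0],[0,0,0.01,0,0,0],[0,0,0.004,0,0,0],[0,0,0.002,0,0,0],[0,0,0,0,0,0],[0,0,0,0,0,0]]'
python3 - <<'E'
from h import *
c=snap('top');cv2.imwrite('pics/c6.png',np.vstack([cv2.resize(c['pixels'][200:240,310:365],None,fx=8,fy=8,interpolation=cv2.INTER_CUBIC)]))
E
```

```text
time_s: 12.15
ee_pos: [0.4487, -0.2556, 0.1695]
eef_rot: [-3.141, 0.002, -0.058]
force: [0.4, -0.1, -0.8]
grip_width: 0.0158
grip_force: 30.0
time_s: 13.05
ee_pos: [0.4491, -0.2555, 0.0452]
eef_rot: [3.141, -0.001, -0.057]
force: [0.6, -0.0, -1.7]
grip_width: 0.0159
grip_force: 30.0
```

```bash
python3 -m crank '[[0,0,0.001,0,0,0],[0,0,0.001,0,0,0],[0,0,0,0,0,0]]'
```

```text
time_s: 13.4
ee_pos: [0.449, -0.2555, 0.0436]
eef_rot: [3.141, -0.001, -0.057]
force: [-6.1, 2.1, 13.4]
grip_width: 0.0162
grip_force: 30.0
```

View pics/c6.png

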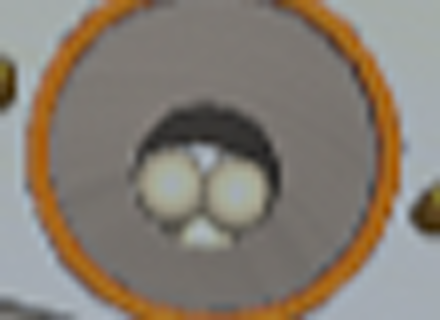

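The crop shows two balls down in the bore at (331,223) and (340,224), with a paler patch below at (335.6,229.4). I'll release the scoop, retreat, and check that the trough is empty and whether that patch is the third ball.

```bash
python3 -m crank '[[0,0,0,0,0,0],[0,0,0,0,0,0],[0,0,0,0,0,0],[0,0,0,0,0,0]]' 0.06; python3 -m crank '[[0,0,-0.02,0,0,0],[0,0,-0.04,0,0,0],[0,0,-0.045,0,0,0],[0,0,-0.045,0,0,0],[-0.04,0,0,0,0,0],[-0.045,0,0,0,0,0],[-0.045,0,0,0,0,0],[0,-0.045,0,0,0,0],[0,-0.045,0,0,0,0]]'
python3 - <<'E'
from h import *
c=snap('top');s=snap('side')
im=c['pixels']; cv2.imwrite('pics/c7.png',np.hstack([cv2.resize(im[200:245,310:365],(440,360),interpolation=cv2.INTER_CUBIC),cv2.resize(im[200:290,420:475],(220,360),interpolation=cv2.INTER_CUBIC)]))
for z in(.017,.025,.033,.041,.05): print(z,[(plane(c,u,v,z)[:2]-[.5345,-.045]).round(4).tolist() for u,v in((330.5,222.6),(339.1,223.3),(335.1,228.9))], 'bore rim/floor ctr px',np.round(proj(c,(.5345,-.045,z)),1))
for v in range(216,234): print(v,' '.join('%3d/%3d'%(im[v,u,0],im[v,u,2]) for u in range(326,346,1)))
m=cv2.inRange(cv2.cvtColor(im,cv2.COLOR_BGR2HSV),(100,120,30),(130,255,255));print('blue trough rows', [int(np.count_nonzero(m[r,430:456])) for r in range(205,262,3)])
E
```

```text
time_s: 13.8
ee_pos: [0.4487, -0.2554, 0.0424]
eef_rot: [-3.142, 0.0, -0.057]
force: [-0.5, -0.5, -0.6]
grip_width: 0.0442
grip_force: 0.0
time_s: 14.7
ee_pos: [0.3228, -0.1582, 0.1926]
eef_rot: [3.141, -0.001, -0.063]
force: [1.1, 0.3, -0.0]
grip_width: 0.0598
grip_force: 0.0
0.017 [[0.0067, 0.0076], [0.0053, -0.0093], [-0.0059, -0.0013]] bore rim/floor ctr px [334.4 226. ]
0.025 [[0.0051, 0.008], [0.0037, -0.0088], [-0.0074, -0.0008]] bore rim/floor ctr px [334.6 225.2]
0.033 [[0.0035, 0.0084], [0.0021, -0.0082], [-0.0088, -0.0004]] bore rim/floor ctr px [334.9 224.4]
0.041 [[0.002, 0.0088], [0.0006, -0.0077], [-0.0103, 0.0001]] bore rim/floor ctr px [335.1 223.6]
0.05 [[0.0002, 0.0092], [-0.0012, -0.007], [-0.012, 0.0007]] bore rim/floor ctr px [335.4 222.7]
216 102/112 106/115  86/ 94  49/ 53  43/ 46  45/ 49  47/ 50  45/ 49  46/ 50  44/ 48  46/ 50  46/ 50  48/ 50  45/ 48  45/ 48  44/ 46  48/ 52  93/101 101/109  99/108
217 103/111  94/102  53/ 55  43/ 46  43/ 45  44/ 47  41/ 45  38/ 42  53/ 58  40/ 45  41/ 45  42/ 46  43/ 47  44/ 47  44/ 47  43/ 45  42/ 44  65/ 71 101/111 101/110

[... 2014 characters left out ...]
2/102 103/115 119/130 127/129 132/132 128/134 119/132 109/123  85/ 93  98/106  96/103  94/102  93/101  93/100  93/100
231  96/104  96/104  96/103  96/103  95/103  94/101  98/106  97/106  93/103  99/107 100/109  96/104  95/103  92/100  93/101  94/102  95/103  95/102  94/101  93/101
232  95/103  96/103  96/104  95/103  95/103  95/103  95/103  95/101  93/102  93/101  93/101  93/101  93/100  92/ 99  92/ 99  94/102  95/103  96/104  94/102  94/101
233  96/104  96/103  96/104  96/104  96/104  96/104  94/102  95/103  94/101  93/102  93/102  94/102  94/102  93/101  92/100  91/101  95/104  95/103  94/103  94/102
blue trough rows [0, 2, 16, 17, 18, 17, 18, 18, 17, 18, 18, 18, 18, 18, 18, 18, 18, 17, 2]
```

The trough reads solid blue, so it is empty. The patch is warm-shaded like a ball and sits where a third ball in the bore would, so all three are in. The scoop stands upright. Now the head.

```bash
python3 -m crank '[[0.0106,-0.044,0,0,0,0],[0.0106,-0.044,0,0,0,0],[0.0106,-0.044,0,0,0,0],[0.0106,-0.044,0,0,0,0],[0.0106,-0.044,0,0,0,0],[0.0106,-0.044,0,0,0,0],[0.0106,-0.044,0,0,0,0],[0.0106,-0.044,0,0,0,0],[0.0106,-0.044,0,0,0,0],[0.0106,-0.044,0,0,0,0]]'; python3 -m crank '[[0,0,0,0,0,-0.146],[0,0,0,0,0,-0.146],[0,0,0,0,0,-0.146],[0,0,0,0,0,-0.146],[0,0,0,0,0,-0.146],[0,0,0,0,0,-0.146],[0,0,0,0,0,-0.146],[0,0,0,0,0,-0.146],[0,0,0,0,0,-0.146],[0,0,0,0,0,-0.146]]'; python3 -m crank '[[0,0,0,0,0,-0.146],[0,0,0,0,0,0],[0,0,0,0,0,0]]'
python3 - <<'E'
from h import *
o=ctrl.get_obs();R=Ro.from_euler('xyz',o['eef_rot']).as_matrix();print('tool delta',(R.T@(np.array([.4553,.2747,.10])-o['ee_pos'])).round(4))
c=snap('top');g=c['pixels'].max(2)
for v in range(252,282,2): print(v,g[v,436:458])
E
```

```text
time_s: 15.8
ee_pos: [0.4556, 0.2769, 0.1922]
eef_rot: [3.141, -0.0, -0.057]
force: [0.1, 0.5, 0.2]
grip_width: 0.0599
grip_force: 0.0
time_s: 16.8
ee_pos: [0.4554, 0.2749, 0.1922]
eef_rot: [-3.141, 0.0, 1.409]
force: [0.1, -0.8, 0.3]
grip_width: 0.0601
grip_force: 0.0
time_s: 17.1
ee_pos: [0.4553, 0.275, 0.1923]
eef_rot: [-3.141, 0.0, 1.544]
force: [-0.3, 0.3, 0.5]
grip_width: 0.0602
grip_force: 0.0
tool delta [-0.0003  0.      0.0923]
252 [ 39  39  35  60 149 156 155 155 154 155 160 105  58  41  39  33 118 148
 157 157 156 156]
254 [ 36  40  36  60 149 157 155 155 155 156 160 105  58  39  36  32 118 149
 158 158 156 156]
256 [ 36  40  37  60 156 163 158 129 155 131 114  71  53  72  57  48  85 105
 126 161 159 156]
258 [ 32  38  45  41  50  51  38  26  11  10  11  39  49  50  47  45  41  37
  28 154 160 157]
260 [149 111  51  14  12  12  18  12  14  13  10  46  51  48  46  44  41  38
  27 156 161 158]
262 [161 128  52  10  14  12  13  13  15  10  12  46  51  47  46  42  41  38
  28 153 159 162]
264 [160 129  50   7  13  12  17  13  14  13  11  46  49  48  45  43  42  38
  27 153 158 161]
266 [160 127  51  11  13  14  13  12  12  13  15  47  48  47  45  44  41  36
  28 157 161 161]
268 [159 128  51  11  11  13  13  14  15  13  14  45  49  47  45  43  40  36
  27 155 162 163]
270 [140 127  54   8  14  13  11  13  11  12  17  45  50  47  46  43  40  37
  27 158 162 159]
272 [126 128  55  10  12  12  14  16  13  14  12  46  50  47  44  43  39  34
  27 154 158 156]
274 [124 127  55   9  12  13  13  12  15  13  12  39  40  37  38  38  35  29
  38 154 159 155]
276 [160 150  60   4  10   8  11  13  12  10   9   5   1  59  63 124 130 138
 163 161 156 155]
278 [156 159 151 136 133 132 131 132 128 129 138 137 160 159 160 160 158 157
 157 158 156 156]
280 [156 159 161 160 159 157 161 161 159 159 161 164 163 156 156 159 161 159
 155 155 155 156]
```

```bash
python3 -m crank '[[0,0,0.03,0,0,0],[0,0,0.03,0,0,0],[0,0,0.03,0,0,0],[0,0,0.03,0,0,0],[0,0,0.02,0,0,0],[0,0,0.01,0,0,0],[0,0,0.004,0,0,0],[0,0,0,0,0,0]]'; python3 -m crank '[[0,0,0,0,0,0],[0,0,0,0,0,0],[0,0,0,0,0,0],[0,0,0,0,0,0],[0,0,0,0,0,0],[0,0,0,0,0,0],[0,0,0,0,0,0]]' 0 55
```

```text
time_s: 17.95
ee_pos: [0.4553, 0.2752, 0.0388]
eef_rot: [3.141, -0.0, 1.548]
force: [0.8, -0.6, -0.2]
grip_width: 0.0597
grip_force: 0.0
time_s: 18.65
ee_pos: [0.4551, 0.2751, 0.0386]
eef_rot: [3.141, -0.0, 1.549]
force: [-1.4, -0.6, 2.5]
grip_width: 0.0214
grip_force: 55.0
```

```bash
python3 -m crank '[[0,0,-0.01,0,0,0],[0,0,-0.02,0,0,0],[0,0,-0.03,0,0,0],[0,0,-0.03,0,0,0],[0,0,-0.02,0,0,0],[0,0,-0.01,0,0,0],[0,0,0,0,0,0.132],[0,0,0,0,0,0.132],[0,0,0,0,0,0]]'; python3 -m crank '[[-0.02,0.012,0,0,0,0],[-0.031,0.018,0,0,0,0],[-0.031,0.018,0,0,0,0],[-0.031,0.018,0,0,0,0],[-0.031,0.018,0,0,0,0],[-0.031,0.018,0,0,0,0],[-0.031,0.018,0,0,0,0],[-0.031,0.018,0,0,0,0],[-0.031,0.018,0,0,0,0],[-0.016,0.01,0,0,0,0]]'; python3 -m crank '[[0,0,0,0,0,0],[0,0,0,0,0,0]]'
python3 - <<'E'
from h import *
c=snap('top');s=snap('side');cv2.imwrite('pics/t8.png',c['pixels']);cv2.imwrite('pics/s8.png',s['pixels'])
o=ctrl.get_obs();R=Ro.from_euler('xyz',o['eef_rot']).as_matrix();print(o['ee_pos'],o['eef_rot'],'tool delta',(R.T@(np.array([.5345,-.0447,.15])-o['ee_pos'])).round(4))
hc=o['ee_pos']+R@[0,0,.0386]
for n,x,y,z in(('hole+',-.052,0,.014),('hole-',.052,0,.014),):
    pass
H=np.c_[-R[:,1],R[:,0],-R[:,2]]  # head axes: y along tool x, x = -tool y? printed det
print('det',np.linalg.det(np.c_[R[:,1],R[:,0],-R[:,2]]))
A=np.c_[R[:,1],R[:,0],-R[:,2]]
for z in(0,.014):
  for x in(-.046,.046):
    for y in(-.068,.068): print(x,y,z,'side',np.round(proj(s,hc+A@[x,y,z]),1),'top',np.round(proj(c,hc+A@[x,y,z]),1))
cv2.imwrite('pics/c8.png',np.hstack([cv2.resize(s['pixels'][140:290,255:355],None,fx=4,fy=4,interpolation=cv2.INTER_CUBIC),cv2.resize(c['pixels'][170:320,285:385],None,fx=4,fy=4,interpolation=cv2.INTER_CUBIC)]))
E
```

```text
time_s: 19.55
ee_pos: [0.4547, 0.2749, 0.1579]
eef_rot: [-3.141, 0.001, 1.283]
force: [0.6, -0.9, -4.5]
grip_width: 0.0217
grip_force: 55.0
time_s: 20.55
ee_pos: [0.5342, -0.0466, 0.1579]
eef_rot: [-3.141, 0.0, 1.288]
force: [0.6, 0.8, -4.3]
grip_width: 0.0218
grip_force: 55.0
time_s: 20.75
ee_pos: [0.5339, -0.0441, 0.1579]
eef_rot: [-3.14, -0.0, 1.287]
force: [0.5, -0.1, -4.7]
grip_width: 0.0216
grip_force: 55.0
[ 0.53393779 -0.04336885  0.15821845] [-3.14093864e+00 -8.07765898e-05  1.28713954e+00] tool delta [-0.0011  0.0009  0.0082]
det 1.0000000000000004
-0.046 -0.068 0 side [340.1 199. ] top [367.5 251. ]
-0.046 0.068 0 side [314.5 227.6] top [292.  229.5]
0.046 -0.068 0 side [299.7 192.3] top [381.  201.2]
0.046 0.068 0 side [270.6 219.3] top [306.7 180.4]
-0.046 -0.068 0.014 side [340.2 192.8] top [368.6 249.9]
-0.046 0.068 0.014 side [314.4 220.9] top [291.7 228. ]
0.046 -0.068 0.014 side [299.5 186.3] top [382.2 199.3]
0.046 0.068 0.014 side [270.2 212.8] top [306.7 178.1]
```

View pics/c8.png

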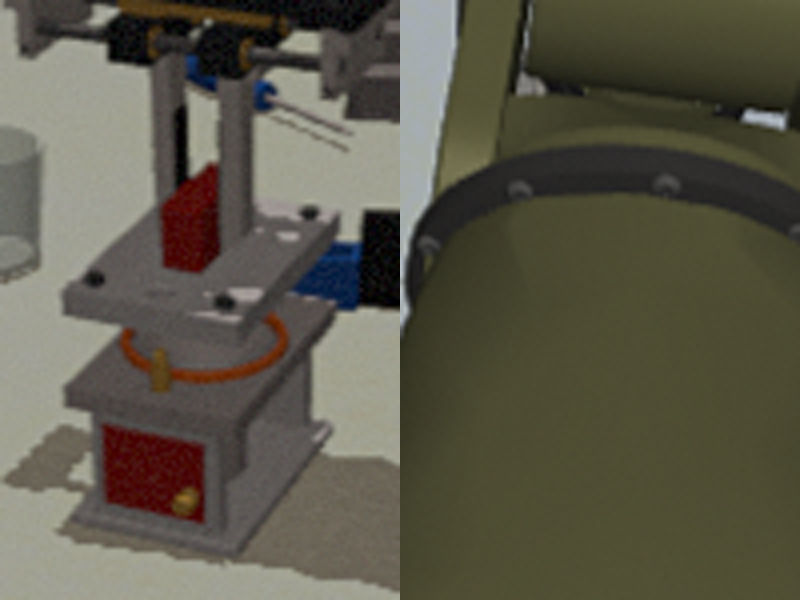

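The held plate's near corners are at (271.5,212.5) and (315.8,220), within about 1.3 px of prediction. The near dowel is at about (295,232), right below its hole at (295,214). I'll check that numerically.

```bash
python3 - <<'E'
from h import *
s=snap('side');o=ctrl.get_obs();R=Ro.from_euler('xyz',o['eef_rot']).as_matrix();print(o['ee_pos'].round(4),o['eef_rot'].round(4))
im=cv2.imread('pics/s8.png');hs=cv2.cvtColor(im,cv2.COLOR_BGR2HSV)
m=cv2.inRange(hs[222:245,285:306],(14,80,40),(32,255,255))
for r in range(m.shape[0]):
    q=np.where(m[r])[0]
    if len(q): print(222+r,q.min()+285,q.max()+285,end=' | ')
print()
# brightness profile at corners
g=cv2.cvtColor(im,cv2.COLOR_BGR2GRAY)
for r in(214,216,238,240): print(r,265,g[r,265:282].tolist())
for r in(222,224,245,246): print(r,308,g[r,308:325].tolist())
hc=o['ee_pos']+R@[0,0,.0386];A=np.c_[R[:,1],R[:,0],-R[:,2]]
y=np.radians(-16.45);B=np.array([[np.cos(y),-np.sin(y),0],[np.sin(y),np.cos(y),0],[0,0,1]]);b=np.array([.5345,-.0447,0])
for z in(.102,.095,.085): print('dowel+ pred',z,np.round(proj(s,b+B@[0,.052,z]),1),'hole+ there',np.round(proj(s,np.r_[hc[:2],0]+A@[0,.052,z]),1))
for x,yy in((-.046,.068),(.046,.068),(-.046,-.068)): print('flange',np.round(proj(s,b+B@[x,yy,.08]),1),'plate',np.round(proj(s,hc+A@[x,yy,0]),1))
E
```

```text
[ 0.534  -0.0433  0.1583] [-3.1412 -0.      1.2871]
227 294 295 | 228 293 296 | 229 293 296 | 230 293 296 | 231 293 297 | 232 293 296 | 233 293 297 | 234 292 297 | 235 293 297 | 236 293 297 | 237 293 297 | 
214 265 [159, 163, 159, 162, 154, 114, 81, 80, 82, 79, 81, 82, 82, 86, 85, 85, 87]
216 265 [161, 160, 161, 162, 160, 132, 81, 76, 86, 82, 85, 79, 83, 83, 81, 81, 84]
238 265 [162, 160, 160, 159, 160, 140, 93, 65, 70, 71, 68, 75, 76, 76, 78, 71, 74]
240 265 [158, 159, 164, 161, 162, 140, 96, 66, 68, 68, 69, 69, 73, 66, 69, 71, 71]
222 308 [83, 83, 82, 78, 81, 78, 65, 61, 63, 66, 73, 83, 82, 75, 67, 50, 50]
224 308 [82, 81, 80, 80, 81, 83, 72, 64, 65, 81, 81, 84, 79, 77, 77, 69, 59]
245 308 [71, 71, 71, 73, 68, 65, 57, 51, 47, 63, 79, 89, 95, 84, 79, 86, 80]
246 308 [70, 68, 73, 67, 72, 68, 57, 49, 50, 76, 91, 93, 91, 89, 91, 89, 89]
dowel+ pred 0.102 [295.7 227.5] hole+ there [295.9 227.9]
dowel+ pred 0.095 [295.8 230.7] hole+ there [296.  231.1]
dowel+ pred 0.085 [296.  235.2] hole+ there [296.2 235.6]
flange [314.4 245.6] plate [314.5 227.5]
flange [271.4 236.8] plate [270.6 219.2]
flange [339.7 215.8] plate [340.1 199. ]
```

Offsets agree within about 0.5 px (under 1 mm) and the near dowel and its hole line up. Descending onto the tapers, watching force.

```bash
python3 -m crank '[[0,0,0.008,0,0,0],[0,0,0.008,0,0,0],[0,0,0.004,0,0,0],[0,0,0,0,0,0]]'; python3 -m crank '[[0,0,0.003,0,0,0],[0,0,0.003,0,0,0],[0,0,0,0,0,0]]'
```

```text
time_s: 21.3
ee_pos: [0.5338, -0.044, 0.1375]
eef_rot: [-3.14, 0.0, 1.285]
force: [-0.3, -0.0, -3.9]
grip_width: 0.0213
grip_force: 55.0
time_s: 21.6
ee_pos: [0.5342, -0.0442, 0.1322]
eef_rot: [-3.142, 0.0, 1.285]
force: [1.1, 0.0, -4.5]
grip_width: 0.0217
grip_force: 55.0
```

No contact force with the underside past the tapers. Continue to the seal.

```bash
python3 -m crank '[[0,0,0.003,0,0,0],[0,0,0.003,0,0,0],[0,0,0.001,0,0,0],[0,0,0,0,0,0]]'; python3 -m crank '[[0,0,0.001,0,0,0],[0,0,0.001,0,0,0],[0,0,0.001,0,0,0],[0,0,0,0,0,0],[0,0,0,0,0,0]]'
```

```text
time_s: 22.0
ee_pos: [0.5343, -0.0442, 0.1253]
eef_rot: [3.141, -0.0, 1.285]
force: [1.1, -0.2, -4.6]
grip_width: 0.0219
grip_force: 55.0
time_s: 22.5
ee_pos: [0.5343, -0.0442, 0.1228]
eef_rot: [3.141, -0.0, 1.285]
force: [-0.8, -0.6, 1.6]
grip_width: 0.0217
grip_force: 55.0
```

```bash
python3 -m crank '[[0,0,0.001,0,0,0],[0,0,0.001,0,0,0],[0,0,0.001,0,0,0],[0,0,0,0,0,0],[0,0,0,0,0,0]]'; python3 -m crank '[[0,0,0.001,0,0,0],[0,0,0.001,0,0,0],[0,0,0,0,0,0],[0,0,0,0,0,0]]'
```

```text
time_s: 23.0
ee_pos: [0.5343, -0.0442, 0.1197]
eef_rot: [3.141, -0.0, 1.285]
force: [-2.7, -0.1, 6.1]
grip_width: 0.0216
grip_force: 55.0
time_s: 23.4
ee_pos: [0.5343, -0.0442, 0.1186]
eef_rot: [3.141, -0.0, 1.285]
force: [-6.9, 1.2, 16.7]
grip_width: 0.0219
grip_force: 55.0
```

```bash
python3 -m crank '[[0,0,0.0005,0,0,0],[0,0,0,0,0,0],[0,0,0,0,0,0],[0,0,0,0,0,0],[0,0,0,0,0,0]]' - 60
python3 - <<'E'
from h import *
s=snap('side');o=ctrl.get_obs();print(o['ee_pos'],o['force'],o['moment'])
hs=cv2.cvtColor(s['pixels'],cv2.COLOR_BGR2HSV);m=cv2.inRange(hs,(3,150,80),(18,255,255))[205:250,265:345];print('orange px visible',cv2.countNonZero(m))
g=cv2.cvtColor(s['pixels'],cv2.COLOR_BGR2GRAY)
for u in(276,285,300,308): print(u,g[222:256,u].tolist())
b=cv2.inRange(hs,(14,80,40),(32,255,255))[205:245,285:306];q=np.argwhere(b);print('dowel px',len(q),(q.min(0)+[205,285],q.max(0)+[205,285]) if len(q) else '')
E
```

```text
time_s: 23.9
ee_pos: [0.5344, -0.0442, 0.1186]
eef_rot: [3.141, -0.0, 1.285]
force: [-10.2, 0.7, 21.2]
grip_width: 0.0216
grip_force: 60.0
[ 0.53435405 -0.04421435  0.11853752] [-10.02799058   0.44857621  21.67299264] [ 0.21449124  1.92029496 -0.04908639]
orange px visible 24
276 [161, 164, 161, 141, 129, 92, 79, 87, 94, 88, 83, 82, 83, 79, 80, 78, 75, 71, 73, 68, 90, 158, 167, 165, 120, 107, 106, 104, 103, 100, 102, 100, 103, 156]
285 [91, 93, 89, 89, 93, 89, 95, 94, 92, 93, 91, 83, 79, 83, 83, 87, 85, 81, 67, 73, 67, 73, 70, 77, 70, 41, 26, 33, 28, 24, 27, 27, 23, 30]
300 [29, 31, 37, 54, 89, 89, 92, 93, 90, 94, 98, 93, 95, 96, 84, 81, 79, 86, 85, 79, 79, 70, 71, 69, 71, 70, 80, 74, 47, 22, 27, 26, 32, 32]
308 [45, 80, 92, 95, 93, 91, 92, 89, 94, 90, 76, 73, 67, 77, 97, 129, 97, 80, 82, 83, 84, 82, 71, 69, 70, 69, 69, 73, 74, 81, 80, 80, 81, 85]
dowel px 22 (array([227, 293]), array([232, 297]))
```

Solid stop: z stays at 0.1186 while force rises to about 26 N on the housing, the dowel pokes up through the plate, and the column profiles show no gap. One last check of the orange pixels and stability.

```bash
python3 - <<'E'
from h import *
s=snap('side');hs=cv2.cvtColor(s['pixels'],cv2.COLOR_BGR2HSV);m=cv2.inRange(hs,(3,150,80),(18,255,255))[205:250,265:345]
n,l,st,ce=cv2.connectedComponentsWithStats(m);print([(st[i].tolist(),(ce[i]+[265,205]).round(1).tolist()) for i in range(1,n)])
c=snap('top');h=cv2.inRange(cv2.cvtColor(c['pixels'],cv2.COLOR_BGR2HSV),(100,120,30),(130,255,255));print('scoop blue',cv2.countNonZero(h[200:265,430:460]))
o=ctrl.get_obs();print(o['ee_pos'].round(4),o['force'].round(1),o['time_s'])
E
```

```text
[([35, 1, 1, 1, 1], [300.0, 206.0]), ([34, 3, 2, 1, 2], [299.5, 208.0]), ([37, 2, 6, 4, 9], [304.3, 208.8]), ([32, 5, 2, 1, 2], [297.5, 210.0]), ([39, 7, 1, 1, 1], [304.0, 212.0]), ([35, 12, 1, 1, 1], [300.0, 217.0]), ([39, 16, 1, 1, 1], [304.0, 221.0]), ([29, 24, 2, 3, 4], [294.5, 229.8])]
scoop blue 867
[ 0.5343 -0.0442  0.1186] [-9.3  0.9 21.9] 24.05
```

The orange-hued pixels are only specks on the red grip and the dowel; no seal is visible. The push is steady, so I'm handing in.

```bash
python3 -c "
from station import ctrl
print(ctrl.hand_in())"
```

```text
the job is handed in; nothing more can be done
None
```

The job is handed in at about 24 s: the balls are in the bore (two clearly seen; the third shows only as a partly hidden patch, with the scoop empty), the scoop is back upright on the bench, and the head is on both dowels, held down at about 26 N with no gap or seal visible.

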